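# Top sample tray from the pile into the rack

## Task

Lift only the top tray, with its rock sample in it, off the pile of three white trays and set it down on the table in front of the wooden rack (its nose may already be in the opening), and let go. Then take it again by its end tab and slide it into the rack, tab outwards, until it is fully home. Keep the sample in the tray and leave the other two trays stacked where they are and the things around undisturbed.

Things in the scene. Friction and masses are not known exactly. Their poses are not given: they have to be found in the camera images.
- tray_top: top tray of the pile: white, open, 120 (x) x 60 (y) x 30 mm high, 0.14 kg, walls 3 mm, smooth upright sides at z=4 to 30 mm. Origin: centre of its underside; z up; tab at the -x end, +x is the nose that enters the rack first. A foot (110 x 50 x 4 mm) sits in the rim of the tray below with 2 mm play, so trays stack every 26 mm, sides flush, and lift straight up. It slides on the table.
- tray_top_tab: finger tab of the top tray, rigid with it (origin and axes are the tray's). An upright white fin in the middle of the -x end: x=-60 to -91 mm, 10 mm thick (y=-5 to 5 mm), z=6 to 29 mm; pinch it from above across its thickness at about x=-77 mm. It alone stays outside the rack when the tray is home.
- tray_mid: middle tray of the pile, same shape, size, mass and frame as the top one, empty. Stays where it is.
- tray_low: lowest tray of the pile, standing on the table, same shape, size, mass and frame, empty. Stays where it is.
- galena: small grey rock sample, 30 x 36 x 21 mm, lying loose in the top tray toward its nose; origin at the centre of its underside. Not to be handled.
- rack: fixed wooden rack with one bay under a grey deck, 135 deep (x) x 94 wide (y) x 52 mm high. Origin: on the table, middle of the mouth, under the deck's front edge; +x into the bay, z up. Bay 70 mm wide (mouth slightly flared), 42 mm high, floor is the table, back stop at x=121 mm: fully home the tray's origin is at x=61 mm, y=0 and its tail flush with the deck's front edge.
- tape: bystander: yellow tape roll, 52 mm across, 28 mm high, origin under its centre
- torch: bystander: dark torch with a violet ring, 104 mm long, 32 mm across, lying, origin under its centre
- carton: bystander: slim white carton 173 x 29 x 26 mm, lying, origin under its centre
- lens: bystander: hand lens with a black handle, 148 x 62 x 9 mm, lying flat, origin under its centre
Not all that is in view belongs to the job. Leave any turquoise look-alike of the tray_mid alone.

How it is judged:
By the outcome, as a careful person would: the job done as asked, in the order asked, and still so for the second after the job is handed in, with the robot touching nothing.
It also fails if it takes over 61 s, if anything falls off the work surface, if the arm or the gripper's body presses on something with over 40 N, if the wrist force passes 120 N, or if a joint passes its speed limit or range.

## Robot

A 6-joint arm with a two-finger parallel gripper is mounted at the origin on a cart in front of the work surface, level with it; the furniture and walls round the work are solid. World frame = base frame: x ahead of the robot, y to its left, z up, the work surface at z = 0. Lengths are in m, angles in degrees, forces in N, time in s.
With the tool pointing down it reaches from about 0.4 to 0.825 m from the base axis. Payload 7 kg.
Tool frame: the origin (TCP) lies at the very end of the fingers, on their centre line; the grasp point (between the pads) lies 19 mm behind it; z points along the fingers, y is the direction in which the jaws open and shut (so a half turn about z gives the same grasp; the last joint's range is limited). The gripper opens to 88 mm and grips with 3 to 60 N. Pads are 19 mm wide; open, the fingers measure 130 mm over their backs; the gripper's body (78 mm by 193 mm) begins 47 mm behind the grasp point.
Start: joints at [81.423, 20.546, 0.682, 0, -70.136, -16.507], TCP at [0.286, 0.611, 0.227] pointing down, gripper open.
Joint ranges: [-176.03, 176.03], [-82.01, 121.73], [-58.28, 71.71], [-173.87, 95.51], [-174.79, -0.11], [-173.66, 173.66]. Speed limits (degrees/s): [136.94, 136.94, 172.46, 180, 180, 180].

## Interface

Orientations are given as [roll, pitch, yaw] about the fixed x, y, z axes, in that order (R = Rz(yaw) Ry(pitch) Rx(roll)).
In Python, from plant import telemetry, snapshot, calibration, workorder gives the robot as it stands. The module is installed in compiled form; this text tells all that it offers.
- The arm moves only by the tool step_arm, never from a script. Its argument "plan" is text: rows parted by semicolons, each of 7 numbers parted by spaces: the finger opening in cm, from 0 to 8.76, then the shift along the tool's x, y, z in cm, then the turn, a rotation vector about the tool's x, y, z in degrees. A call has 1 to 12 rows; each row shifts and turns the commanded pose from where the row before left it, along the tool's axes as they then stand; what a row does not reach is not made up. A row lasts 1/12 s, in which the tool goes at most 41.7 mm and 7.16 degrees, less where a joint would pass 70% of its speed; a pose out of reach is approached as far as the arm can. A call with a gripper value outside its range is refused whole. The fingers move at their own pace and stop on an object; the grip force is fixed at half the most. Time passes only in rows, so rows that do not move let the fingers close. It gives the time, the measured TCP pose, the force and the opening at its end, in the units of the state.
- telemetry.get_obs(): the state, without advancing time (a new reading comes with each control period).
- snapshot(name): name is "scene" or "side" or "wrist"; returns the picture (384x512x3 uint8, blue, green, red); there is no depth.
- calibration(name): a dict with "K" (3x3 intrinsics, pixels), "k1" (the pictures are not rectified: a ray, as slopes to the right and down, at radius r is drawn at 1 + k1 r^2 times it, then the intrinsics apply), "camera_from_world" (4x4, takes a point from world to camera coordinates). Camera axes: x right, y up, looking along -z (the intrinsics and any distortion apply to the point x, -y, -z); pixel columns grow to the right and rows downward; lengths in m; the calibration is good to about 2 mm. A picture is of the moment at which its call begins: read the wrist's pose just before it. calibration takes no time and is no camera call; for the wrist camera it gives the pose at the moment of the call.
- workorder.close_job(): hands the job in, once; it reports no verdict.
The state is a dict: "clock": time; "joint_pos": joint angles; "qvel": joint speeds; "tau": joint torques, N m; "tool_pos": TCP position; "orientation": TCP orientation; "force": force on the tool from outside, world axes, zero at the start; "moment": the same for the moment, N m; "opening": finger opening in m.
Only numpy, scipy, OpenCV 4.12 (cv2) and the standard library are available. Lean on these libraries where they do the work, as an engineer would, in place of code of your own. Each camera call takes 0.05 s, during which the arm holds its last target.

## Working session

There is one attempt and no reset: what is moved stays moved. The work goes in short steps, Python scripts to look and compute and a tool call to move; the robot and the scene stay as the last step left them, time stands still between calls to the robot, and variables do not carry over. Pictures are saved under pics/ and viewed, and the job is handed in when it is done.

Besides the shell and the picture viewer there is one more tool, called after "Emit:" as name(argument=value, ...), one argument or row to a line, values as JSON. step_arm: Moves the arm, as the interface text tells. Its arguments: {"type":"object","properties":{"plan":{"type":"string"}},"required":["plan"]}

```bash
mkdir -p pics; ls; python3 - <<'E'
from plant import telemetry, snapshot, calibration
import cv2, numpy as np
o=telemetry.get_obs(); print(o)
for n in ["scene","side","wrist"]:
    c=calibration(n); print(n,np.array(c["K"]).round(1).tolist(),c["k1"],np.array(c["camera_from_world"]).round(4).tolist())
    cv2.imwrite(f"pics/a_{n}.png",snapshot(n))
print(telemetry.get_obs()["clock"])
E
```

```text
pics
{'clock': 0.0, 'joint_pos': array([ 8.14232280e+01,  2.05922283e+01,  6.33264031e-01, -2.21302116e-02,
       -7.01366179e+01, -1.65079886e+01]), 'qvel': array([ 0.04889079, -0.02338488,  0.05328947,  0.02423879,  0.01179734,
        0.00929798]), 'tau': array([-1.51809985e-03, -5.82716274e+01,  2.93045425e+01,  6.99707955e+00,
        6.85101666e-03, -1.68971201e-04]), 'tool_pos': array([0.28596314, 0.61087506, 0.22560355]), 'orientation': array([ 1.79902446e+02, -7.21637733e-03, -2.50922912e+01]), 'force': array([-0.08788491,  0.21918549,  0.00217046]), 'moment': array([ 0.01284791,  0.01317842, -0.02134582]), 'opening': 0.08737458710337166}
scene [[400.9, 0.0, 255.0], [0.0, 400.9, 190.7], [0.0, 0.0, 1.0]] -0.13887208189491504 [[0.7614, -0.6481, -0.013, -0.4129], [0.4627, 0.5293, 0.7112, -0.3151], [-0.4541, -0.5475, 0.7029, -0.9052], [0.0, 0.0, 0.0, 1.0]]
side [[407.5, 0.0, 258.5], [0.0, 407.5, 189.9], [0.0, 0.0, 1.0]] -0.07886094275450582 [[-0.8631, -0.505, -0.003, 0.4774], [0.2806, -0.4846, 0.8285, -0.2229], [-0.4199, 0.7142, 0.5599, -1.252], [0.0, 0.0, 0.0, 1.0]]
wrist [[310.7, 0.0, 254.5], [0.0, 310.7, 194.3], [0.0, 0.0, 1.0]] -0.06729420768194942 [[-0.4251, -0.9052, 0.0002, 0.6743], [0.8714, -0.4093, -0.2705, 0.0354], [0.2449, -0.1148, 0.9627, -0.3912], [0.0, 0.0, 0.0, 1.0]]
0.15
```

View pics/a_scene.png

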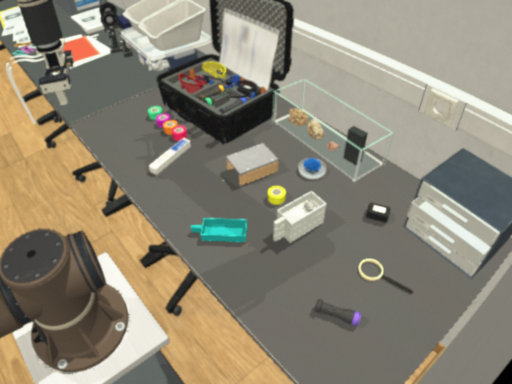

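View pics/a_side.png

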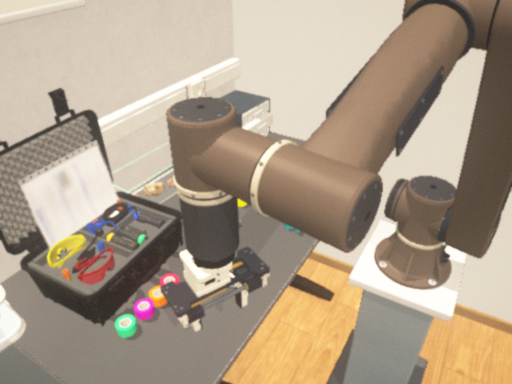

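View pics/a_wrist.png

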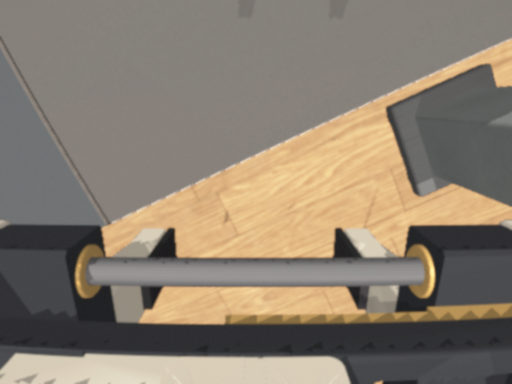

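Scene picture: white tray pile at about (300,217), turquoise look-alike tray at (220,230), the wooden rack with grey deck at (252,165), yellow tape at (277,195), and the slim white carton at (170,157). The white drawer box at (465,215) is furniture and the white bin at (165,30) is background. Next, a close crop to check.

```bash
python3 - <<'E'
import cv2
im=cv2.imread("pics/a_scene.png")
cv2.imwrite("pics/a_crop.png",cv2.resize(im[140:250,185:335],None,fx=5,fy=5,interpolation=cv2.INTER_CUBIC))
E
```

```text
(no output)
```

View pics/a_crop.png

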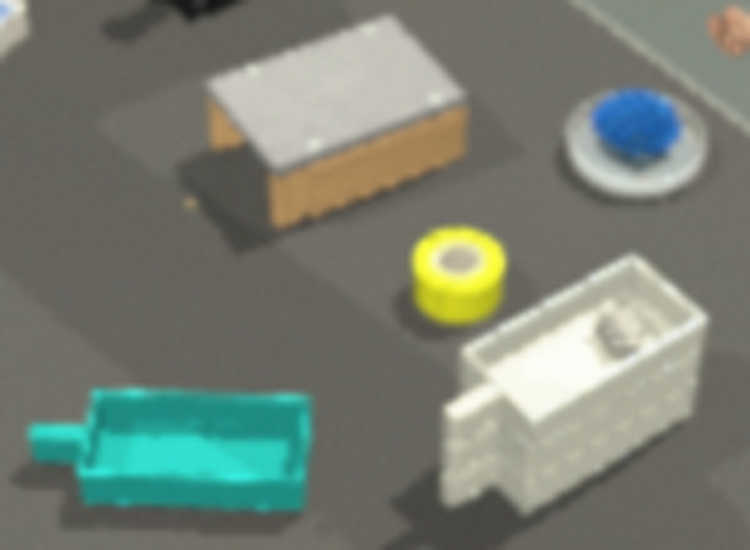

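```bash
cat > h.py <<'E'
import numpy as np, cv2
from plant import calibration
def ray(c,uv):
    K=np.array(c["K"]);T=np.array(c["camera_from_world"]);k=c["k1"]
    uv=np.atleast_2d(np.array(uv,float))
    p=cv2.undistortPoints(uv.reshape(-1,1,2),K,np.array([k,0,0,0.])).reshape(-1,2)
    d=np.c_[p[:,0],-p[:,1],-np.ones(len(p))]@T[:3,:3]
    o=-T[:3,:3].T@T[:3,3]
    return o,d
def onz(c,uv,z):
    o,d=ray(c,uv); t=(z-o[2])/d[:,2]; return o+d*t[:,None]
def proj(c,P):
    K=np.array(c["K"]);T=np.array(c["camera_from_world"]);k=c["k1"]
    q=np.atleast_2d(P)@T[:3,:3].T+T[:3,3]; s=np.c_[q[:,0],-q[:,1]]/-q[:,2:]
    r2=(s**2).sum(1,keepdims=True); s=s*(1+k*r2)
    return s*[K[0,0],K[1,1]]+[K[0,2],K[1,2]]
E
python3 - <<'E'
from h import *
c=calibration("scene")
def f(l): return [(185+(u-2)/5,140+(v-2)/5) for u,v in l]
def rep(n,l,z):
    P=onz(c,f(l),z)[:,:2]; print(n,P.round(4).tolist(),"mean",P.mean(0).round(4)); 
    for i in range(4):
        e=P[(i+1)%4]-P[i]; print("  len",np.linalg.norm(e).round(4),"ang",np.degrees(np.arctan2(e[1],e[0])).round(1))
rep("rim",[(463,350),(632,256),(707,318),(535,427)],.082)
rep("deck",[(208,86),(392,15),(467,95),(275,170)],.052)
rep("turq",[(90,390),(312,397),(308,460),(80,450)],.03)
print(onz(c,f([(460,275)]),.028),onz(c,f([(450,405)]),.08))
E
```

```text
rim [[0.5467, -0.0862], [0.6639, -0.0958], [0.6602, -0.1548], [0.5383, -0.1491]] mean [ 0.6023 -0.1215]
  len 0.1177 ang -4.7
  len 0.0592 ang -93.6
  len 0.1221 ang 177.3
  len 0.0634 ang 82.4
deck [[0.5978, 0.2031], [0.7316, 0.1812], [0.7134, 0.0899], [0.5803, 0.1145]] mean [0.6558 0.1472]
  len 0.1356 ang -9.3
  len 0.0931 ang -101.3
  len 0.1353 ang 169.5
  len 0.0903 ang 78.8
turq [[0.405, 0.0609], [0.4943, -0.0233], [0.4642, -0.0562], [0.3761, 0.0292]] mean [0.4349 0.0026]
  len 0.1227 ang -43.3
  len 0.0446 ang -132.3
  len 0.1227 ang 135.9
  len 0.043 ang 47.6
[[ 0.62021091 -0.00585952  0.028     ]] [[ 0.51705298 -0.10863997  0.08      ]]
```

```bash
cat >> h.py <<'E'
from scipy.spatial.transform import Rotation as Ro
from plant import telemetry
def pose():
    o=telemetry.get_obs(); return o,Ro.from_euler("xyz",o["orientation"],degrees=True),np.array(o["tool_pos"])
def delta(p,yaw):
    o,R,t=pose(); G=Ro.from_euler("xyz",[180,0,yaw],degrees=True)
    print("t",round(o["clock"],2),"pos",t.round(4),"ori",np.round(o["orientation"],2),"rotvec tool",(R.inv()*G).as_rotvec(degrees=True).round(2),
      "shift cm now",(R.inv().apply(np.array(p)-t)*100).round(2),"after turn",(G.inv().apply(np.array(p)-t)*100).round(2),"open",round(o["opening"],4),"F",np.round(o["force"],1))
E
python3 - <<'E'
from h import *
c=calibration("wrist");T=np.array(c["camera_from_world"]);o,R,t=pose()
print("cam in tool",R.inv().apply(-T[:3,:3].T@T[:3,3]-t), "view dir tool",R.inv().apply(-T[2,:3]))
delta([.56,-.12,.23],-4)
E
```

```text
cam in tool [ 0.07256731  0.00052877 -0.16026424] view dir tool [-0.27065816 -0.00146589  0.96267441]
t 0.15 pos [0.286  0.611  0.2259] ori [ 1.7993e+02 -1.0000e-02 -2.5090e+01] rotvec tool [  0.07   0.   -21.09] shift cm now [55.8  54.59 -0.34] after turn [32.43 71.01 -0.41] open 0.0878 F [-0.  -0.2 -0.6]
```

Emit:
step_arm(
  plan="8.76 0 0 0 0 0 -7; 8.76 0 0 0 0 0 -7; 8.76 0 0 0 0 0 -7; 8.76 1.6 3.5 0 0 0 0; 8.76 1.6 3.5 0 0 0 0; 8.76 1.6 3.5 0 0 0 0; 8.76 1.6 3.5 0 0 0 0; 8.76 1.6 3.5 0 0 0 0; 8.76 1.6 3.5 0 0 0 0; 8.76 1.6 3.5 0 0 0 0; 8.76 1.6 3.5 0 0 0 0; 8.76 1.6 3.5 0 0 0 0",
)

```text
clock: 1.15
tool_pos: [0.4075, 0.285, 0.2266]
orientation: [-180.0, -0.0, -4.1]
force: [0.4, 0.2, 0.5]
opening: 0.0878
```

Emit:
step_arm(
  plan="8.76 1.6 3.5 0 0 0 0; 8.76 1.6 3.5 0 0 0 0; 8.76 1.6 3.5 0 0 0 0; 8.76 1.6 3.5 0 0 0 0; 8.76 1.6 3.5 0 0 0 0; 8.76 1.6 3.5 0 0 0 0; 8.76 1.6 3.5 0 0 0 0; 8.76 1.6 3.5 0 0 0 0; 8.76 1.6 3.5 0 0 0 0; 8.76 1.6 3.5 0 0 0 0; 8.76 1.6 3.5 0 0 0 0; 8.76 0 0 0 0 0 0",
)

```text
clock: 2.15
tool_pos: [0.5566, -0.1148, 0.2257]
orientation: [179.9, 0.1, -4.3]
force: [0.6, 1.4, 0.3]
opening: 0.0882
```

```bash
python3 - <<'E'
from h import *
from plant import snapshot
delta([.56,-.12,.23],-4)
for n in ["wrist","scene"]: cv2.imwrite(f"pics/b_{n}.png",snapshot(n))
E
```

```text
t 2.15 pos [ 0.5566 -0.1148  0.2257] ori [ 1.7992e+02  6.0000e-02 -4.3200e+00] rotvec tool [ 0.08  0.06 -0.32] shift cm now [ 0.38  0.49 -0.43] after turn [ 0.37  0.49 -0.43] open 0.0882 F [0.6 1.4 0.3]
```

View pics/b_wrist.png

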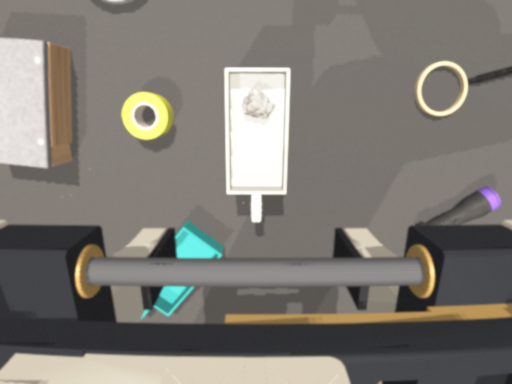

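Wrist view: white rim corners at about (224,68), (291,68), (287,194) and (226,194), tab at (256,207), rock at (258,103), tape at (147,116), rack deck on the left. Next I refine the rim with a mask.

```bash
python3 - <<'E'
from h import *
c=calibration("wrist")
im=cv2.imread("pics/b_wrist.png")[50:230,200:320]
m=(im.min(2)>135).astype(np.uint8)
cs,_=cv2.findContours(m,cv2.RETR_EXTERNAL,cv2.CHAIN_APPROX_NONE)
k=max(cs,key=cv2.contourArea)[:,0]+[200,50]
body=k[k[:,1]<190]
L=[];Rr=[]
for v in range(75,190,2):
    r=k[k[:,1]==v,0]; L.append((r.min()-.5,v)); Rr.append((r.max()+.5,v))
top=[(u,k[k[:,0]==u,1].min()-.5) for u in range(232,285)]
bot=[(u,k[k[:,0]==u,1].max()+.5) for u in list(range(231,247))+list(range(266,283))]
for n,p in zip(["L","R","top","bot"],[L,Rr,top,bot]):
    P=onz(c,p,.082)[:,:2]; d=np.polyfit(P[:,0],P[:,1],1) if n in "LR" else np.polyfit(P[:,1],P[:,0],1)
    print(n,P.mean(0).round(4),"slope deg",np.degrees(np.arctan(d[0])).round(2), "at x=.6 / y=-.12:",np.polyval(d,.6 if n in "LR" else -.12).round(4))
print("tab",onz(c,[(256,216),(251,212),(262,212)],.081).round(4))
w=c; im=cv2.imread("pics/b_wrist.png")
print("deck",onz(c,[(47,166),(47,40)],.052).round(4))
E
```

```text
L [ 0.6059 -0.0854] slope deg -4.74 at x=.6 / y=-.12: -0.0849
R [ 0.6012 -0.1481] slope deg -4.76 at x=.6 / y=-.12: -0.148
top [ 0.6639 -0.1227] slope deg 4.93 at x=.6 / y=-.12: 0.6641
bot [ 0.5418 -0.1126] slope deg 4.33 at x=.6 / y=-.12: 0.5412
tab [[ 0.5184 -0.11    0.081 ]
 [ 0.5231 -0.1052  0.081 ]
 [ 0.5223 -0.1166  0.081 ]]
deck [[0.5843 0.1208 0.052 ]
 [0.7139 0.0904 0.052 ]]
```

```bash
python3 - <<'E'
from h import *
delta([.607,-.118,.10],-4.75)
E
```

```text
t 2.25 pos [ 0.5553 -0.1113  0.2257] ori [ 1.7999e+02  9.0000e-02 -4.2800e+00] rotvec tool [0.01 0.09 0.47] shift cm now [ 5.23  0.28 12.57] after turn [ 5.21  0.24 12.57] open 0.0872 F [ 0.3  0.1 -0.2]
```

Emit:
step_arm(
  plan="8.76 2.7 0.3 0 0 0 0.5; 8.76 2.6 0.3 0 0 0 0; 8.76 0 0 3.5 0 0 0; 8.76 0 0 3.5 0 0 0; 8.76 0 0 3 0 0 0; 8.76 0 0 2.5 0 0 0; 8.76 0 0 0 0 0 0; 8.76 0 0 0 0 0 0; 8.76 0 0 0 0 0 0; 8.76 0 0 0 0 0 0",
)

```text
clock: 3.08
tool_pos: [0.6093, -0.1191, 0.104]
orientation: [-180.0, -0.2, -4.5]
force: [0.9, 0.7, 0.4]
opening: 0.0873
```

```bash
python3 - <<'E'
from h import *
from plant import snapshot
delta([.608,-.121,.06],-4.75)
import pickle
pickle.dump(calibration("wrist"),open("c.pkl","wb"))
cv2.imwrite("pics/c_wrist.png",snapshot("wrist")); delta([.608,-.121,.06],-4.75)
cv2.imwrite("pics/c_side.png",snapshot("side"));
E
```

```text
t 3.08 pos [ 0.6093 -0.1191  0.104 ] ori [-179.98   -0.2    -4.52] rotvec tool [-0.02 -0.2   0.23] shift cm now [-0.13  0.2   4.4 ] after turn [-0.12  0.2   4.4 ] open 0.0873 F [0.9 0.7 0.4]
t 3.13 pos [ 0.6092 -0.1193  0.1039] ori [-179.98   -0.21   -4.54] rotvec tool [-0.02 -0.21  0.21] shift cm now [-0.12  0.18  4.39] after turn [-0.11  0.18  4.39] open 0.0875 F [-0.   0.  -0.4]
```

View pics/c_wrist.png

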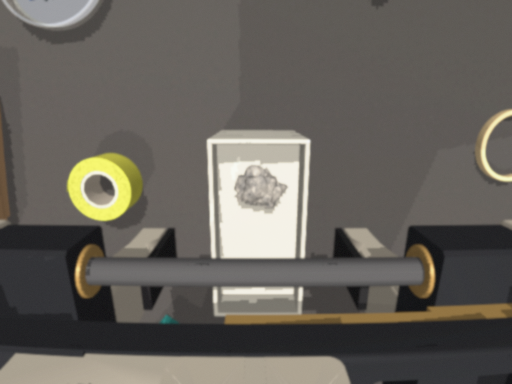

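View pics/c_side.png

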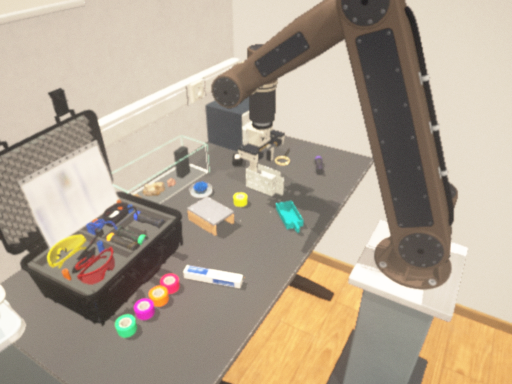

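Wrist view: rim left edge at u≈209, right edge ≈308, nose edge v≈140, rock at (260,187). The rods at v≈270 belong to the gripper. Next, the tray's centreline relative to the tool.

```bash
python3 - <<'E'
from h import *
import pickle
c=pickle.load(open("c.pkl","rb"))
im=cv2.imread("pics/c_wrist.png")
g=im.min(2).astype(float)
for v in (150,180,210,230): print(v,g[v,200:220].astype(int).tolist(),g[v,296:316].astype(int).tolist())
R=Ro.from_euler("xyz",[-179.98,-.2,-4.52],degrees=True); t=np.array([.6093,-.1191,.104])
L=[];Q=[]
for v in range(150,232,4):
    a=g[v,195:225]; i=np.argmax(a>150)+195; L.append((i-.5+0,v))
    b=g[v,295:320]; j=294+np.nonzero(b>150)[0].max()+1; Q.append((j+.5,v))
for n,p in (("L",L),("R",Q)):
    W=onz(c,p,.082); X=R.inv().apply(W-t); d=np.polyfit(X[:,0],X[:,1],1); print(n,"tool y at x=0",np.polyval(d,0).round(4),"at mid",X.mean(0).round(4),"slope",np.degrees(np.arctan(d[0])).round(2))
top=[(u,140-6+np.argmax(g[128:150,u]>150)-6) for u in range(215,300,5)]
X=R.inv().apply(onz(c,top,.082)-t);print("nose x",X[:,0].mean().round(4)); print(top[:3])
E
```

```text
150 [95, 93, 94, 94, 94, 99, 122, 169, 211, 226, 224, 199, 150, 111, 101, 104, 124, 152, 168, 169] [169, 168, 158, 134, 109, 95, 97, 107, 138, 180, 215, 226, 223, 193, 137, 95, 89, 87, 86, 86]
180 [95, 94, 94, 94, 94, 94, 96, 114, 159, 207, 225, 224, 199, 147, 109, 102, 107, 128, 154, 169] [230, 215, 167, 119, 101, 102, 111, 146, 195, 223, 225, 208, 161, 111, 89, 85, 86, 85, 86, 85]
210 [95, 95, 95, 94, 93, 94, 94, 96, 110, 160, 218, 237, 235, 213, 155, 111, 103, 109, 132, 160] [211, 159, 113, 98, 99, 116, 159, 205, 225, 224, 197, 137, 93, 87, 86, 87, 85, 88, 87, 86]
230 [96, 94, 94, 95, 96, 95, 94, 95, 96, 119, 166, 211, 224, 220, 190, 142, 110, 102, 114, 142] [162, 115, 100, 101, 116, 156, 203, 225, 224, 195, 136, 93, 86, 86, 86, 87, 85, 86, 86, 86]
L tool y at x=0 -0.0282 at mid [ 0.0237 -0.028   0.0221] slope 0.43
R tool y at x=0 0.0325 at mid [0.0236 0.0325 0.0221] slope 0.16
nose x 0.0584
[(215, np.int64(136)), (220, np.int64(133)), (225, np.int64(133))]
```

Emit:
step_arm(
  plan="8.76 0.3 0.2 0 0 0 0.3; 8.76 0 0 1.5 0 0 0; 8.76 0 0 1.5 0 0 0; 8.76 0 0 1.3 0 0 0; 8.76 0 0 0 0 0 0; 8.76 0 0 0 0 0 0; 8.76 0 0 0 0 0 0; 8.76 0 0 0 0 0 0",
)

```text
clock: 3.85
tool_pos: [0.6116, -0.122, 0.0598]
orientation: [-180.0, -0.1, -4.9]
force: [-0.5, 0.2, 1.1]
opening: 0.0876
```

```bash
python3 - <<'E'
from h import *
from plant import snapshot
delta([.608,-.121,.06],-4.75)
cv2.imwrite("pics/d_wrist.png",snapshot("wrist"))
s=snapshot("scene");cv2.imwrite("pics/d_scene.png",cv2.resize(s[130:260,200:360],None,fx=5,fy=4.5,interpolation=cv2.INTER_CUBIC))
E
```

```text
t 3.85 pos [ 0.6116 -0.122   0.0598] ori [-1.7999e+02 -1.1000e-01 -4.8800e+00] rotvec tool [-0.01 -0.11 -0.13] shift cm now [-0.37 -0.07 -0.02] after turn [-0.37 -0.07 -0.02] open 0.0876 F [-0.5  0.2  1.1]
```

View pics/d_scene.png

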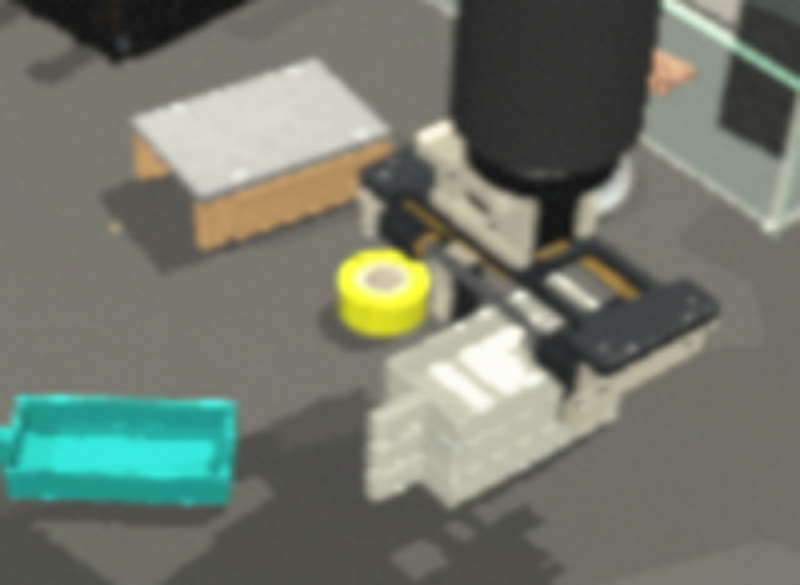

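View pics/d_wrist.png

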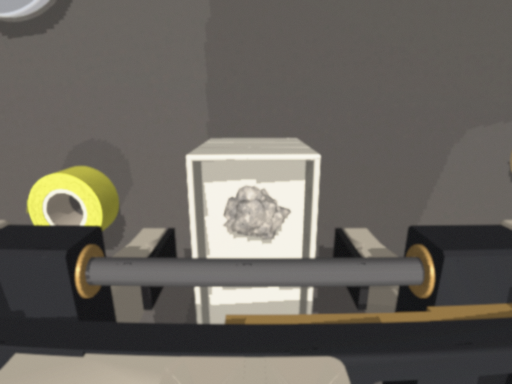

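Fingers straddle the top tray only, and it is centred to about 0.5 mm (rim u = 187..318, pads symmetrical). I close now.

Emit:
step_arm(
  plan="8.76 0 -0.05 0 0 0 0; 7 0 0 0 0 0 0; 6.5 0 0 0 0 0 0; 6.2 0 0 0 0 0 0; 6 0 0 0 0 0 0; 5.6 0 0 0 0 0 0; 5.2 0 0 0 0 0 0; 5 0 0 0 0 0 0; 5 0 0 0 0 0 0; 5 0 0 0 0 0 0",
)

```text
clock: 4.78
tool_pos: [0.6108, -0.1214, 0.0586]
orientation: [180.0, 0.0, -4.9]
force: [0.2, 0.7, -1.4]
opening: 0.0595
```

Emit:
step_arm(
  plan="4 0 0 0 0 0 0; 4 0 0 0 0 0 0; 4 0 0 -0.3 0 0 0; 4 0 0 -0.5 0 0 0; 4 0 0 -0.7 0 0 0; 4 0 0 -1 0 0 0; 4 0 0 -1 0 0 0; 4 0 0 -1.5 0 0 0; 4 0 0 0 0 0 0; 4 0 0 0 0 0 0",
)

```text
clock: 5.62
tool_pos: [0.6116, -0.1213, 0.1101]
orientation: [-180.0, -0.2, -4.9]
force: [-0.0, 0.3, -1.8]
opening: 0.0596
```

```bash
python3 - <<'E'
from h import *
from plant import snapshot
delta([.608,-.121,.06],-4.75)
cv2.imwrite("pics/e_wrist.png",snapshot("wrist"))
s=snapshot("scene");cv2.imwrite("pics/e_scene.png",cv2.resize(s[130:260,200:360],None,fx=5,fy=4.5,interpolation=cv2.INTER_CUBIC))
E
```

```text
t 5.62 pos [ 0.6116 -0.1213  0.1101] ori [-1.7997e+02 -1.7000e-01 -4.8800e+00] rotvec tool [-0.03 -0.17 -0.13] shift cm now [-0.38  0.    5.01] after turn [-0.37 -0.    5.01] open 0.0596 F [-0.   0.3 -1.8]
```

View pics/e_scene.png

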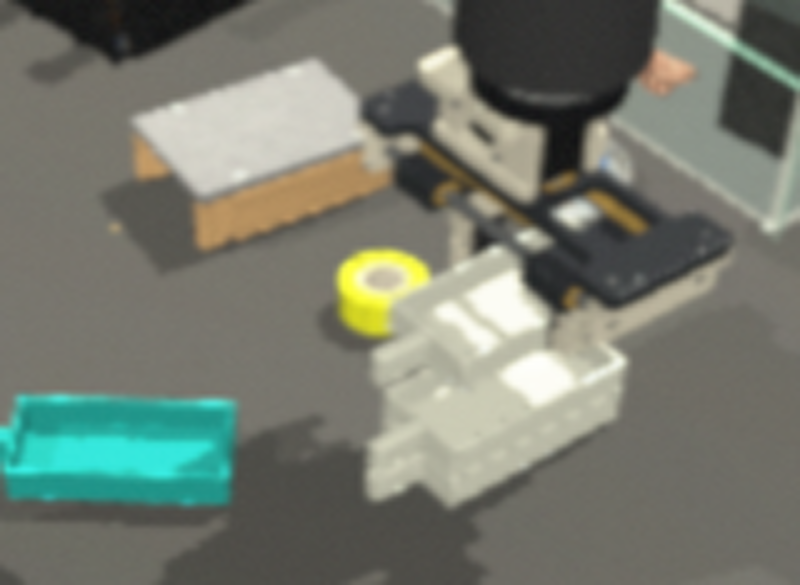

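View pics/e_wrist.png

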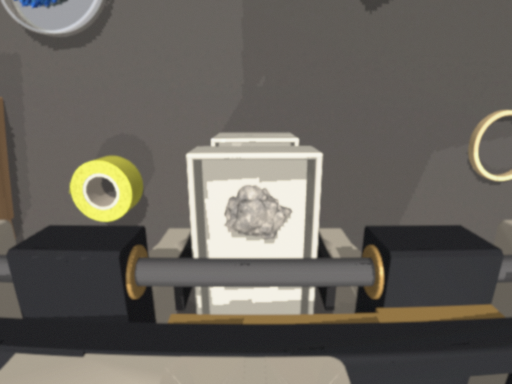

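Only the top tray came up, with the rock inside; the other two stay put. I carry it towards the rack.

```bash
python3 - <<'E'
from h import *
delta([.52,.172,.16],-10.5)
c=calibration("wrist"); o,R,t=pose()
P=onz(c,[(225,147.5),(285,147.5)],t[2]+.082-.0592); print("nose in tool",R.inv().apply(P-t).round(4))
E
```

```text
t 5.72 pos [ 0.6104 -0.1213  0.1083] ori [-1.7998e+02  1.0000e-02 -4.9000e+00] rotvec tool [-0.02  0.01  5.6 ] shift cm now [-11.52 -28.46  -5.16] after turn [-14.24 -27.19  -5.17] open 0.0594 F [-0.5  0.2 -1.7]
nose in tool [[ 0.0553 -0.0128 -0.0228]
 [ 0.0553  0.0137 -0.0228]]
```

Emit:
step_arm(
  plan="4 0 0 -1.5 0 0 0; 4 0 0 -2 0 0 0; 4 0 0 -1.7 0 0 2; 4 0 0 0 0 0 2; 4 -0.5 -1 0 0 0 1.6; 4 -1 -2 0 0 0 0; 4 -1.5 -2.8 0 0 0 0; 4 -1.5 -2.8 0 0 0 0; 4 -1.5 -2.8 0 0 0 0; 4 -1.5 -2.8 0 0 0 0; 4 -1.5 -2.8 0 0 0 0; 4 -1.5 -2.8 0 0 0 0",
)

```text
clock: 6.72
tool_pos: [0.5421, 0.0934, 0.1597]
orientation: [180.0, 0.1, -10.5]
force: [0.6, 0.5, -2.5]
opening: 0.0597
```

Emit:
step_arm(
  plan="4 -1.5 -2.8 0 0 0 0; 4 -1.1 -2.2 0 0 0 0; 4 -0.7 -1.5 0 0 0 0; 4 -0.4 -0.8 0 0 0 0; 4 0 0 0 0 0 0; 4 0 0 0 0 0 0; 4 0 0 0 0 0 0; 4 0 0 0 0 0 0",
)

```text
clock: 7.38
tool_pos: [0.5202, 0.1699, 0.1603]
orientation: [180.0, 0.0, -10.5]
force: [-0.4, -0.3, -1.8]
opening: 0.0596
```

```bash
python3 - <<'E'
from h import *
from plant import snapshot
import pickle
c=calibration("wrist"); o,R,t=pose(); pickle.dump((c,R.as_matrix(),t),open("f.pkl","wb"))
cv2.imwrite("pics/f_wrist.png",snapshot("wrist"))
cv2.imwrite("pics/f_scene.png",snapshot("scene"))
delta([.52,.172,.16],-10.5)
E
```

```text
t 7.48 pos [0.5203 0.17   0.1604] ori [ 1.7999e+02  1.0000e-02 -1.0550e+01] rotvec tool [ 0.01  0.01 -0.05] shift cm now [-0.07 -0.19  0.04] after turn [-0.07 -0.19  0.04] open 0.0598 F [-0.6  0.2 -1.7]
```

View pics/f_wrist.png

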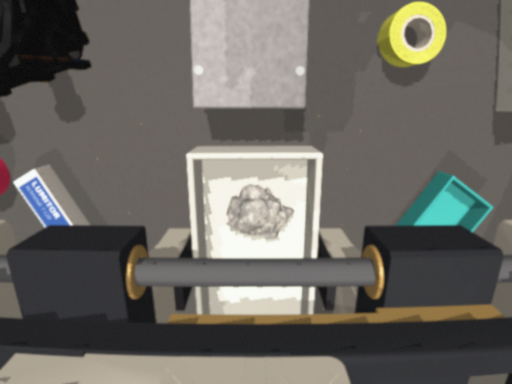

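View pics/f_scene.png

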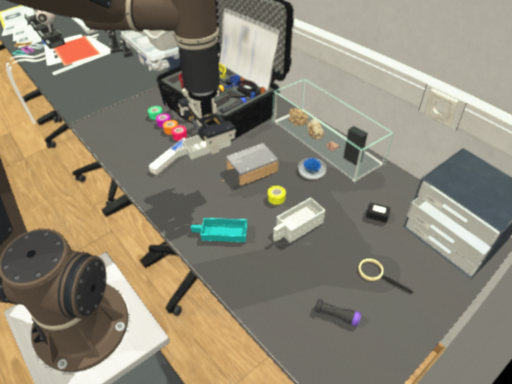

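Wrist view: deck edges left u≈192, right u≈306, front v≈106; carton's near end at about (75,225), turquoise tray (450,205), tape (412,35). Next, rack pose in the tool frame and carton clearance.

```bash
python3 - <<'E'
from h import *
import pickle
c,R,t=pickle.load(open("f.pkl","rb"))
im=cv2.imread("pics/f_wrist.png"); g=cv2.GaussianBlur(im,(3,3),0).astype(float).mean(2)
def edge(a): 
    d=np.abs(np.diff(a)); i=np.argmax(d); w=d[max(0,i-2):i+3]; return (np.arange(max(0,i-2),max(0,i-2)+len(w))*w).sum()/w.sum()+.5
L=[(180+edge(g[v,180:205]),v) for v in range(5,100,3)]
Q=[(295+edge(g[v,295:320]),v) for v in range(5,100,3)]
F=[(u,98+edge(g[98:116,u])) for u in range(200,300,3)]
for n,p in zip("LRF",(L,Q,F)):
    X=(onz(c,p,.052)-t)@R
    if n=="F": d=np.polyfit(X[:,1],X[:,0],1)
    else: d=np.polyfit(X[:,0],X[:,1],1)
    r=np.std(np.polyval(d,X[:,1] if n=="F" else X[:,0])-(X[:,0] if n=="F" else X[:,1]))
    print(n,X.mean(0).round(4),"slope",np.degrees(np.arctan(d[0])).round(2),"at0",np.polyval(d,0).round(4),"at .08",np.polyval(d,.08).round(4),"res",r.round(5))
print("carton tool",((onz(c,[(75,225),(50,170),(40,225)],.026)-t)@R).round(4)); print(t)
print("turq",((onz(c,[(447,172),(400,225)],.03)-t)@R).round(4))
E
```

```text
L [ 0.1166 -0.051   0.1082] slope 0.45 at0 -0.0519 at .08 -0.0513 res 0.00013
R [0.1164 0.0421 0.1083] slope 0.56 at0 0.041 at .08 0.0418 res 0.00023
F [ 0.0727 -0.0041  0.1083] slope -0.32 at0 0.0727 at .08 0.0723 res 0.00014
carton tool [[-0.0433 -0.1867  0.1342]
 [ 0.015  -0.2034  0.1342]
 [-0.0436 -0.2256  0.1342]]
[0.52023363 0.16987445 0.16031225]
turq [[ 0.0133  0.1884  0.1304]
 [-0.0417  0.1477  0.1304]]
```

Emit:
step_arm(
  plan="4 0.4 -0.3 0 0 0 0.45; 4 0.3 -0.25 1.5 0 0 0; 4 0 0 2.5 0 0 0; 4 0 0 2.5 0 0 0; 4 0 0 2.5 0 0 0; 4 0 0 2.5 0 0 0; 4 0 0 1.5 0 0 0; 4 0 0 1 0 0 0; 4 0 0 0.5 0 0 0; 4 0 0 0.3 0 0 0; 4 0 0 0 0 0 0; 4 0 0 0 0 0 0",
)

```text
clock: 8.48
tool_pos: [0.5287, 0.1753, 0.0134]
orientation: [-179.9, -0.1, -10.9]
force: [-0.8, 0.5, -2.1]
opening: 0.0598
```

```bash
python3 - <<'E'
from h import *
from plant import snapshot
import pickle
c=calibration("wrist"); o,R,t=pose(); pickle.dump((c,R.as_matrix(),t),open("g.pkl","wb"))
cv2.imwrite("pics/g_wrist.png",snapshot("wrist"))
delta(t,-11)
E
```

```text
t 8.53 pos [0.5288 0.1754 0.0136] ori [-1.7993e+02 -7.0000e-02 -1.0930e+01] rotvec tool [-0.07 -0.07  0.07] shift cm now [-0.    0.01  0.02] after turn [-0.    0.01  0.02] open 0.0599 F [ 0.3 -0.4 -2. ]
```

View pics/g_wrist.png

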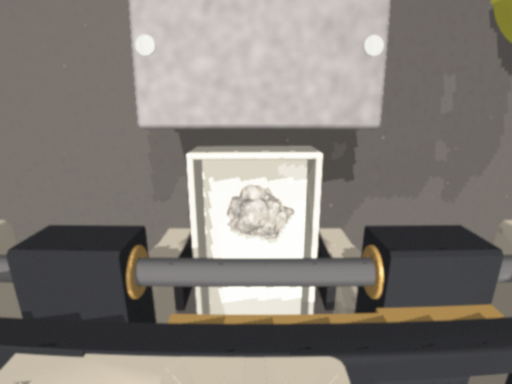

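```bash
cat > m.py <<'E'
from h import *
import pickle,sys
def edge(a): 
    d=np.abs(np.diff(a)); i=np.argmax(d); lo=max(0,i-2); w=d[lo:i+3]; return (np.arange(lo,lo+len(w))*w).sum()/w.sum()+.5
def meas(name,pk,lr,rr,fr,vs,z):
    c,R,t=pickle.load(open(pk,"rb"))
    g=cv2.GaussianBlur(cv2.imread(name),(3,3),0).astype(float).mean(2)
    L=[(lr[0]+edge(g[v,lr[0]:lr[1]]),v) for v in vs]; Q=[(rr[0]+edge(g[v,rr[0]:rr[1]]),v) for v in vs]
    m=int((lr[1]+rr[0])/2); F=[(u,fr[0]+edge(g[fr[0]:fr[1],u])) for u in range(m-40,m+40,4)]
    for n,p in zip("LRF",(L,Q,F)):
        X=(onz(c,p,z)-t)@R; a,b=(1,0) if n=="F" else (0,1)
        d=np.polyfit(X[:,a],X[:,b],1)
        print(n,X.mean(0).round(4),"slope",np.degrees(np.arctan(d[0])).round(2),"at0",np.polyval(d,0).round(4),"res",np.std(np.polyval(d,X[:,a])-X[:,b]).round(5))
E
python3 - <<'E'
from m import *
print("deck");meas("pics/g_wrist.png","g.pkl",(125,148),(372,396),(118,134),range(55,122,3),.052)
print("tray");meas("pics/g_wrist.png","g.pkl",(180,195),(314,328),(142,152),range(165,225,3),.0134+.0228)
E
```

```text
deck
L [ 0.0799 -0.045  -0.0384] slope 0.04 at0 -0.045 res 0.0001
R [ 0.0799  0.0489 -0.0385] slope 0.22 at0 0.0486 res 9e-05
F [ 0.0652  0.0016 -0.0385] slope -0.5 at0 0.0652 res 0.0001
tray
L [ 0.0341 -0.0304 -0.0227] slope -0.15 at0 -0.0303 res 6e-05
R [ 0.034   0.0307 -0.0228] slope -0.2 at0 0.0308 res 6e-05
F [ 0.0542 -0.0008 -0.0227] slope -0.03 at0 0.0542 res 3e-05
```

Emit:
step_arm(
  plan="4 0 0.17 0 0 0 0.3; 4 0 0 0.3 0 0 0; 4 0 0 0.2 0 0 0; 4 0 0 0.1 0 0 0; 4 0 0 0 0 0 0; 4 0 0 0 0 0 0; 4 0 0 0 0 0 0",
)

```text
clock: 9.12
tool_pos: [0.5277, 0.1732, 0.0065]
orientation: [180.0, 0.0, -11.2]
force: [-0.3, -0.8, -1.4]
opening: 0.0598
```

Emit:
step_arm(
  plan="4 0 0 0.05 0 0 0; 4 0 0 0 0 0 0; 4 0 0 0 0 0 0; 4 0 0 0 0 0 0",
)

```text
clock: 9.45
tool_pos: [0.5277, 0.1733, 0.0065]
orientation: [-180.0, -0.0, -11.2]
force: [-1.9, -0.4, 5.6]
opening: 0.0598
```

Touched down (force up). I release.

Emit:
step_arm(
  plan="6.5 0 0 0 0 0 0; 7.5 0 0 0 0 0 0; 8.76 0 0 0 0 0 0; 8.76 0 0 0 0 0 0; 8.76 0 0 0 0 0 0; 8.76 0 0 0 0 0 0; 8.76 0 0 -1 0 0 0; 8.76 0 0 -2 0 0 0; 8.76 0 0 -2 0 0 0; 8.76 0 0 0 0 0 0; 8.76 0 0 0 0 0 0; 8.76 0 0 0 0 0 0",
)

```text
clock: 10.45
tool_pos: [0.5276, 0.1732, 0.0564]
orientation: [-180.0, -0.0, -11.2]
force: [-0.2, 0.0, -1.1]
opening: 0.0877
```

```bash
python3 - <<'E'
from h import *
delta([.44,.19,.12],-11.2)
E
```

```text
t 10.45 pos [0.5276 0.1732 0.0564] ori [-1.7997e+02 -2.0000e-02 -1.1240e+01] rotvec tool [-0.03 -0.02 -0.04] shift cm now [-8.92  0.06 -6.36] after turn [-8.92  0.06 -6.36] open 0.0877 F [-0.2  0.  -1.1]
```

Emit:
step_arm(
  plan="8.76 0 0 -3 0 0 0; 8.76 -1.5 0 -3 0 0 0; 8.76 -3 0 0 0 0 0; 8.76 -2.5 0 0 0 0 0; 8.76 -1.2 0 0 0 0 0; 8.76 0 0 0 0 0 0; 8.76 0 0 0 0 0 0; 8.76 0 0 0 0 0 0",
)

```text
clock: 11.12
tool_pos: [0.4479, 0.1894, 0.1159]
orientation: [180.0, -0.0, -11.2]
force: [-0.3, -0.2, -0.4]
opening: 0.0874
```

```bash
python3 - <<'E'
from h import *
from plant import snapshot
import pickle
c=calibration("wrist"); o,R,t=pose(); pickle.dump((c,R.as_matrix(),t),open("i.pkl","wb"))
cv2.imwrite("pics/i_wrist.png",snapshot("wrist"))
delta(t,-11)
s=snapshot("scene");cv2.imwrite("pics/i_scene.png",cv2.resize(s[100:250,130:330],None,fx=4,fy=4,interpolation=cv2.INTER_CUBIC))
E
```

```text
t 11.17 pos [0.448  0.1893 0.1157] ori [ 1.7997e+02  1.0000e-02 -1.1230e+01] rotvec tool [ 0.03  0.01 -0.23] shift cm now [-0.01 -0.01 -0.01] after turn [-0.01 -0.01 -0.01] open 0.088 F [ 0.3  0.5 -0.1]
```

View pics/i_wrist.png

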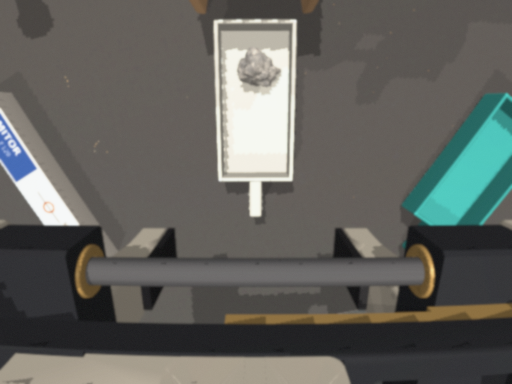

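View pics/i_scene.png

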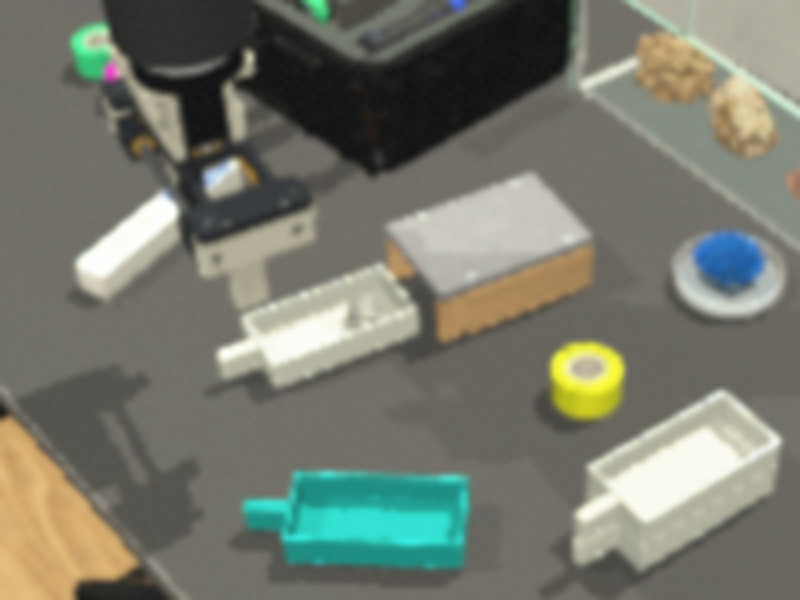

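Tray stands in front of the mouth with the rock in it; tab at (256,198) in the wrist view, rack cheeks at (200,5)/(310,5), carton at lower left (40,195). I measure tab and mouth, and the carton from the first scene picture.

```bash
python3 - <<'E'
from m import *
print("tray");meas("pics/i_wrist.png","i.pkl",(207,224),(287,303),(14,26),range(40,172,4),.030)
c,R,t=pickle.load(open("i.pkl","rb"))
im=cv2.imread("pics/i_wrist.png"); g=cv2.GaussianBlur(im,(3,3),0).astype(float).mean(2)
P=[((240+edge(g[v,240:256])+256+edge(g[v,256:272]))/2,v) for v in range(188,212,3)]
print("tabmid",((onz(c,P,.029)-t)@R)[:,:2].round(4).tolist())
print("tab end",((onz(c,[(255,205+edge(g[205:224,255]))],.029)-t)@R).round(4), "tail", ((onz(c,[(235,172+edge(g[172:188,235]))],.03)-t)@R).round(4))
cv2.imwrite("pics/i_top.png",cv2.resize(im[0:40,170:340],None,fx=4.5,fy=4.5))
s=cv2.imread("pics/a_scene.png"); cv2.imwrite("pics/i_cart.png",cv2.resize(s[130:185,140:200],None,fx=8,fy=8,interpolation=cv2.INTER_CUBIC))
E
```

```text
tray
L [ 0.0744 -0.0299  0.0859] slope -0.13 at0 -0.0297 res 0.00012
R [0.0744 0.0308 0.0859] slope -0.01 at0 0.0308 res 0.00011
F [ 0.1353 -0.0008  0.0859] slope 0.1 at0 0.1353 res 0.00018
tabmid [[0.0084, 0.0005], [0.0058, 0.0005], [0.0033, 0.0004], [0.0007, 0.0006], [-0.0019, 0.0005], [-0.0045, 0.0005], [-0.0072, 0.0005], [-0.0098, 0.0005]]
tab end [[-0.0163  0.0005  0.0869]] tail [[ 0.0144 -0.0158  0.0859]]
```

View pics/i_top.png

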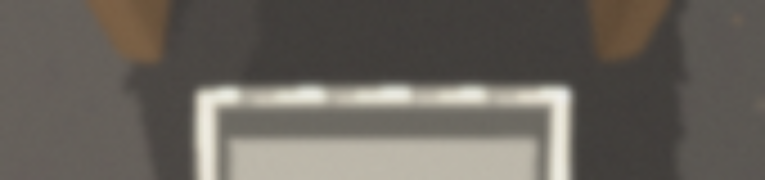

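View pics/i_cart.png

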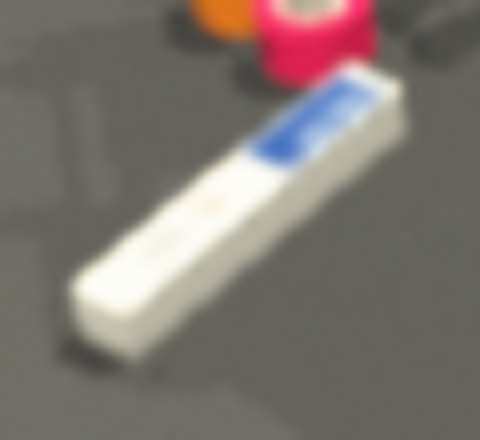

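```bash
python3 - <<'E'
from m import *
c,R,t=pickle.load(open("i.pkl","rb"))
print("mouth",((onz(c,[(205.5,13.6),(302.6,13.6)],0)-t)@R).round(4))
s=calibration("scene"); W=onz(s,[(140+135/8,130+350/8),(140+405/8,130+130/8)],0); print(W.round(4),((W-t)@R).round(4))
E
```

```text
mouth [[ 0.1472 -0.0396  0.1159]
 [ 0.1471  0.0393  0.1159]]
[[ 0.4142  0.3361 -0.    ]
 [ 0.5757  0.3818  0.    ]] [[-0.0615 -0.1374  0.1158]
 [ 0.088  -0.2136  0.1158]]
```

Emit:
step_arm(
  plan="4 -0.2 0.05 0 0 0 0; 4 0 0 0 0 0 0; 4 0 0 0 0 0 0; 4 0 0 2.5 0 0 0; 4 0 0 3 0 0 0; 4 0 0 2.5 0 0 0; 4 0 0 1.5 0 0 0; 4 0 0 0.9 0 0 0; 4 0 0 0.3 0 0 0; 4 0 0 0 0 0 0; 4 0 0 0 0 0 0; 4 0 0 0 0 0 0",
)

```text
clock: 12.22
tool_pos: [0.4459, 0.1897, 0.0101]
orientation: [-179.9, -0.1, -11.2]
force: [0.2, -0.3, 0.7]
opening: 0.0399
```

Emit:
step_arm(
  plan="3 0 0 0 0 0 0; 2.2 0 0 0 0 0 0; 1.6 0 0 0 0 0 0; 1.2 0 0 0 0 0 0; 0.8 0 0 0 0 0 0; 0.4 0 0 0 0 0 0; 0 0 0 0 0 0 0; 0 0 0 0 0 0 0; 0 0 0 0 0 0 0",
)

```text
clock: 12.97
tool_pos: [0.4453, 0.1892, 0.0092]
orientation: [-180.0, -0.0, -11.2]
force: [-1.1, 0.4, 3.4]
opening: 0.01
```

```bash
python3 - <<'E'
from h import *
from plant import snapshot
import pickle
c=calibration("wrist"); o,R,t=pose(); pickle.dump((c,R.as_matrix(),t),open("j.pkl","wb"))
cv2.imwrite("pics/j_wrist.png",snapshot("wrist"))
delta(t,-11)
E
```

```text
t 13.02 pos [0.4453 0.1892 0.0092] ori [-1.7999e+02 -1.0000e-02 -1.1230e+01] rotvec tool [-0.01 -0.01 -0.23] shift cm now [0. 0. 0.] after turn [0. 0. 0.] open 0.0096 F [-1.1  1.2  3. ]
```

View pics/j_wrist.png

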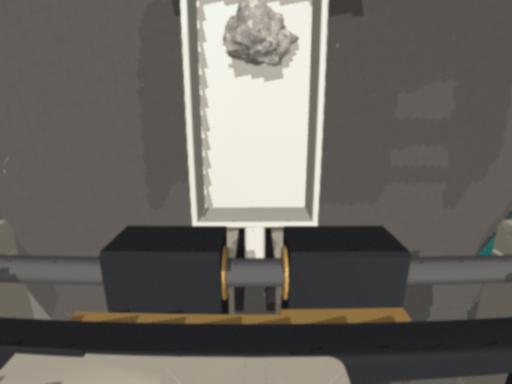

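Tab is held (opening 10 mm). Slide in steps, watching the force.

Emit:
step_arm(
  plan="0 0 0 -0.02 0 0 0; 0 0.4 0 0 0 0 0; 0 0.6 0 0 0 0 0; 0 0.8 0 0 0 0 0; 0 0.8 0 0 0 0 0; 0 0.8 0 0 0 0 0; 0 0.6 0 0 0 0 0; 0 0 0 0 0 0 0; 0 0 0 0 0 0 0",
)

```text
clock: 13.77
tool_pos: [0.4852, 0.1811, 0.0092]
orientation: [-180.0, -0.0, -11.3]
force: [2.3, -1.7, 1.1]
opening: 0.0097
```

```bash
python3 - <<'E'
from h import *
from plant import snapshot
import pickle
c=calibration("wrist"); o,R,t=pose(); pickle.dump((c,R.as_matrix(),t),open("k.pkl","wb"))
cv2.imwrite("pics/k_wrist.png",snapshot("wrist"))
delta(t,-11)
s=snapshot("scene");cv2.imwrite("pics/k_scene.png",cv2.resize(s[100:250,130:330],None,fx=4,fy=4,interpolation=cv2.INTER_CUBIC))
E
```

```text
t 13.82 pos [0.4851 0.1812 0.0092] ori [-1.7999e+02 -3.0000e-02 -1.1250e+01] rotvec tool [-0.01 -0.03 -0.25] shift cm now [0.02 0.01 0.  ] after turn [0.02 0.01 0.  ] open 0.0098 F [ 1.1 -0.3  1.4]
```

View pics/k_wrist.png

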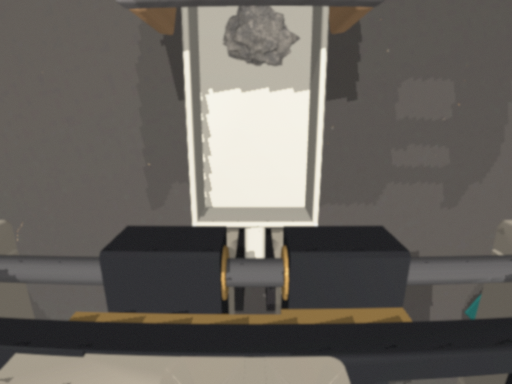

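View pics/k_scene.png

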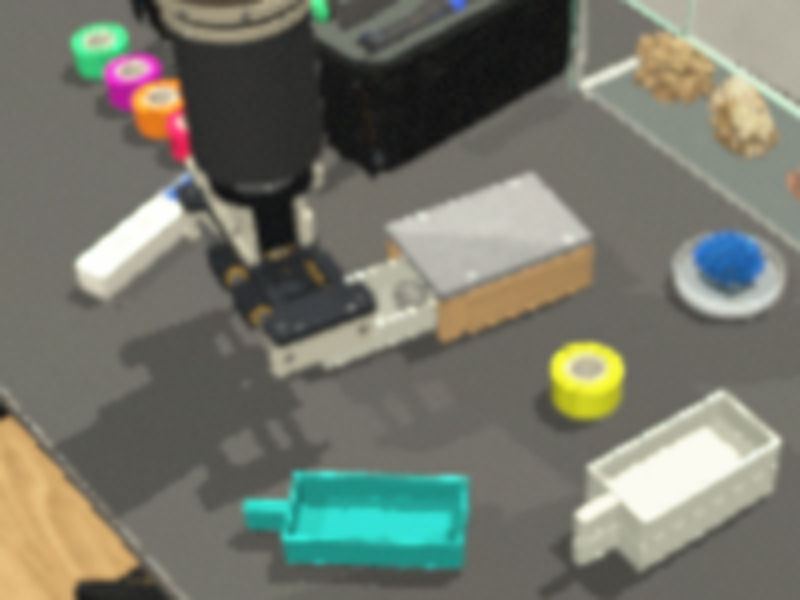

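The nose is in the mouth, roughly centred (deck u≈122..380, tray 184..328). I trim slightly left and go on.

Emit:
step_arm(
  plan="0 0.4 -0.05 0 0 0 0; 0 0.6 -0.05 0 0 0 0; 0 0.8 0 0 0 0 0; 0 0.8 0 0 0 0 0; 0 0.4 0 0 0 0 0; 0 0 0 0 0 0 0; 0 0 0 0 0 0 0",
)

```text
clock: 14.45
tool_pos: [0.5148, 0.1765, 0.0092]
orientation: [-180.0, -0.0, -11.2]
force: [1.4, -0.9, 0.7]
opening: 0.0097
```

```bash
python3 - <<'E'
from h import *
from plant import snapshot
import pickle
c=calibration("wrist"); o,R,t=pose(); pickle.dump((c,R.as_matrix(),t),open("l.pkl","wb"))
cv2.imwrite("pics/l_wrist.png",snapshot("wrist"))
delta(t,-11)
E
```

```text
t 14.5 pos [0.5147 0.1765 0.0092] ori [-1.7997e+02 -4.0000e-02 -1.1240e+01] rotvec tool [-0.03 -0.04 -0.24] shift cm now [ 0.02 -0.   -0.  ] after turn [ 0.02 -0.   -0.  ] open 0.0095 F [ 2.2 -0.1 -0.1]
```

View pics/l_wrist.png

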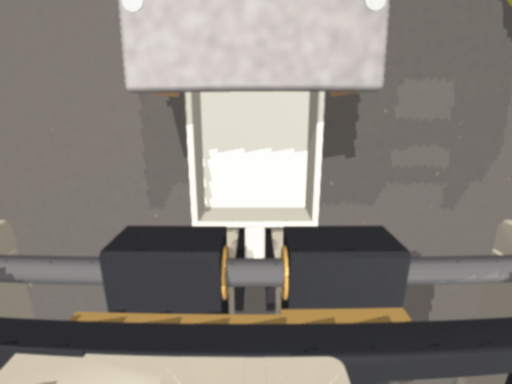

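```bash
python3 - <<'E'
from m import *
print("deck");meas("pics/l_wrist.png","l.pkl",(112,136),(374,396),(82,94),range(20,80,3),.052)
print("tray");meas("pics/l_wrist.png","l.pkl",(180,200),(314,330),(216,230),range(125,205,4),.030)
E
```

```text
deck
L [ 0.0934 -0.0469 -0.0427] slope -0.15 at0 -0.0467 res 9e-05
R [ 0.0933  0.0469 -0.0427] slope -0.13 at0 0.0472 res 6e-05
F [ 0.0783 -0.0003 -0.0427] slope 0.4 at0 0.0783 res 5e-05
tray
L [ 0.0479 -0.0302 -0.0207] slope -0.06 at0 -0.0302 res 6e-05
R [ 0.0478  0.0306 -0.0208] slope 0.15 at0 0.0305 res 5e-05
F [ 0.0177  0.0004 -0.0208] slope -0.02 at0 0.0177 res 0.0012
```

Deck and tray are aligned within 0.3 mm and 0.2°; about 61 mm remain. I go 56 mm, then creep to the stop.

Emit:
step_arm(
  plan="0 0.4 0 0 0 0 0; 0 0.7 0 0 0 0 0; 0 0.8 0 0 0 0 0; 0 0.8 0 0 0 0 0; 0 0.8 0 0 0 0 0; 0 0.8 0 0 0 0 0; 0 0.7 0 0 0 0 0; 0 0.4 0 0 0 0 0; 0 0.2 0 0 0 0 0; 0 0 0 0 0 0 0; 0 0 0 0 0 0 0",
)

```text
clock: 15.42
tool_pos: [0.5698, 0.1653, 0.0092]
orientation: [-180.0, -0.0, -11.2]
force: [-0.1, -1.3, 2.5]
opening: 0.0098
```

```bash
python3 - <<'E'
from h import *
from plant import snapshot
import pickle
c=calibration("wrist"); o,R,t=pose(); pickle.dump((c,R.as_matrix(),t),open("n.pkl","wb"))
cv2.imwrite("pics/n_wrist.png",snapshot("wrist"))
delta(t,-11)
E
```

```text
t 15.47 pos [0.5698 0.1654 0.0092] ori [-1.7999e+02 -5.0000e-02 -1.1240e+01] rotvec tool [-0.01 -0.05 -0.24] shift cm now [ 0.    0.01 -0.  ] after turn [ 0.    0.01 -0.  ] open 0.0098 F [ 0.8 -1.4  0.5]
```

View pics/n_wrist.png

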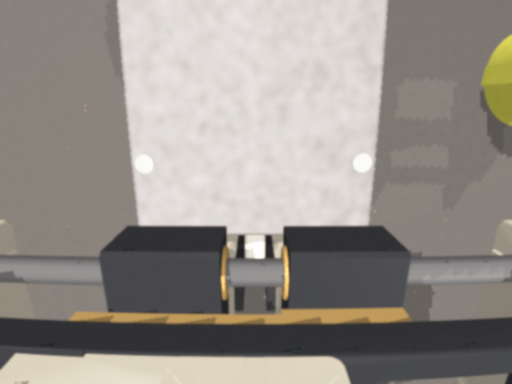

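No contact yet. I creep on 2 mm at a time.

Emit:
step_arm(
  plan="0 0.1 0 0 0 0 0; 0 0.1 0 0 0 0 0; 0 0.1 0 0 0 0 0; 0 0 0 0 0 0 0; 0 0 0 0 0 0 0",
)

```text
clock: 15.88
tool_pos: [0.5718, 0.1649, 0.0092]
orientation: [180.0, 0.0, -11.2]
force: [-3.4, -0.1, 3.9]
opening: 0.0093
```

Emit:
step_arm(
  plan="0 0.1 0 0 0 0 0; 0 0.1 0 0 0 0 0; 0 0 0 0 0 0 0; 0 0 0 0 0 0 0",
)

```text
clock: 16.22
tool_pos: [0.5741, 0.1646, 0.0092]
orientation: [-180.0, -0.0, -11.2]
force: [-2.3, 0.1, 2.8]
opening: 0.0097
```

Emit:
step_arm(
  plan="0 0.1 0 0 0 0 0; 0 0 0 0 0 0 0; 0 0 0 0 0 0 0",
)

```text
clock: 16.47
tool_pos: [0.5751, 0.1644, 0.0092]
orientation: [-180.0, -0.0, -11.2]
force: [-2.4, -0.2, 2.9]
opening: 0.0099
```

Emit:
step_arm(
  plan="0 0.1 0 0 0 0 0; 0 0 0 0 0 0 0; 0 0 0 0 0 0 0",
)

```text
clock: 16.72
tool_pos: [0.5756, 0.1642, 0.0092]
orientation: [180.0, 0.0, -11.2]
force: [-5.2, 0.9, 3.4]
opening: 0.0096
```

Emit:
step_arm(
  plan="0 0.1 0 0 0 0 0; 0 0 0 0 0 0 0; 0 0 0 0 0 0 0",
)

```text
clock: 16.97
tool_pos: [0.5757, 0.1641, 0.0092]
orientation: [180.0, 0.1, -11.2]
force: [-10.0, 3.5, 7.6]
opening: 0.0094
```

Back stop reached: 1 mm commanded gave 0.1 mm of movement, and force rose to 10 N. I relax, release and rise.

Emit:
step_arm(
  plan="0 -0.1 0 0 0 0 0; 0 0 0 0 0 0 0; 2 0 0 0 0 0 0; 3.5 0 0 0 0 0 0; 3.5 0 0 0 0 0 0; 3.5 0 0 0 0 0 0; 3.5 0 0 0 0 0 0; 3.5 0 0 -1 0 0 0; 3.5 0 0 -2.5 0 0 0; 3.5 0 0 -3.5 0 0 0; 3.5 0 0 -3.5 0 0 0; 3.5 -2 0 -2 0 0 0",
)

```text
clock: 17.97
tool_pos: [0.5599, 0.1686, 0.1389]
orientation: [-179.8, -0.3, -11.2]
force: [1.2, 1.0, 0.8]
opening: 0.0354
```

Emit:
step_arm(
  plan="3.5 -3.5 0 0 0 0 0; 3.5 -3 0 0 0 0 0; 3.5 -1 0 0 0 0 0; 3.5 0 0 0 0 0 0; 3.5 0 0 0 0 0 0; 3.5 0 0 0 0 0 0",
)

```text
clock: 18.47
tool_pos: [0.4836, 0.183, 0.1348]
orientation: [-180.0, -0.1, -11.2]
force: [-0.2, 0.1, 0.2]
opening: 0.035
```

```bash
python3 - <<'E'
from h import *
from plant import snapshot
import pickle
c=calibration("wrist"); o,R,t=pose(); pickle.dump((c,R.as_matrix(),t),open("q.pkl","wb"))
cv2.imwrite("pics/q_wrist.png",snapshot("wrist"))
delta(t,-11)
s=snapshot("scene");cv2.imwrite("pics/q_scene.png",s);cv2.imwrite("pics/q_scene2.png",cv2.resize(s[100:250,130:330],None,fx=4,fy=4,interpolation=cv2.INTER_CUBIC))
E
```

```text
t 18.52 pos [0.4837 0.1828 0.1345] ori [-1.7999e+02 -3.0000e-02 -1.1250e+01] rotvec tool [-0.01 -0.03 -0.25] shift cm now [-0.01 -0.02 -0.03] after turn [-0.01 -0.02 -0.03] open 0.0348 F [ 0.1 -0.2  0.4]
```

View pics/q_wrist.png

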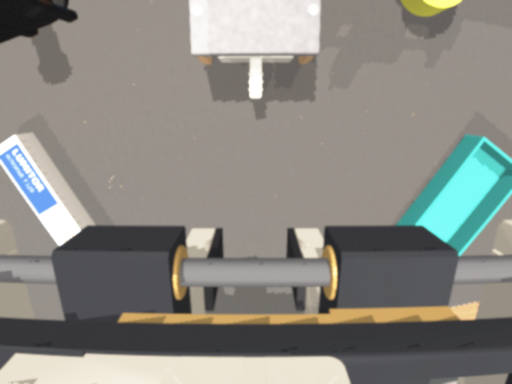

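View pics/q_scene2.png

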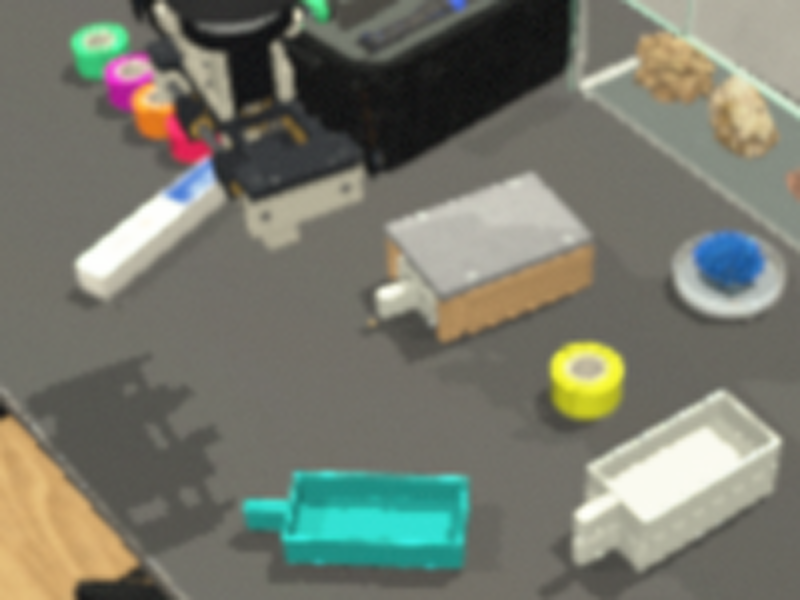

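Wrist view: deck front edge at v≈54, tab end at (256,98), tail flush under the edge. The scene view shows the two other trays stacked. A numeric check follows.

```bash
python3 - <<'E'
from m import *
c,R,t=pickle.load(open("q.pkl","rb"))
g=cv2.GaussianBlur(cv2.imread("pics/q_wrist.png"),(3,3),0).astype(float).mean(2)
te=88+edge(g[88:110,256]); fe=46+edge(g[46:62,205]); 
X=((onz(c,[(256,te)],.029)-t)@R)[0]; Y=((onz(c,[(205,fe),(305,46+edge(g[46:62,305]))],.052)-t)@R)
print(te,fe,"tab end",X.round(4),"deck front",Y.round(4),"tab protrusion mm",((Y[:,0].mean()-X[0])*1e3).round(1))
print("deck mid y",((onz(c,[(180+edge(g[30,180:203]),30),(308+edge(g[30,308:330]),30)],.052)-t)@R)[:,1].round(4))
a=cv2.imread("pics/a_scene.png").astype(int);q=cv2.imread("pics/q_scene.png").astype(int);d=np.abs(a-q).max(2)
for n,(u0,u1,v0,v1) in dict(tape=(262,292,180,212),torch=(310,368,295,330),carton=(145,166,150,178),lens=(355,415,255,298),turq=(188,250,212,246),lowtrays=(270,330,216,245)).items(): print(n,"changed px",int((d[v0:v1,u0:u1]>40).sum()))
E
```

```text
98.36873508353221 53.56382978723404 tab end [0.0798 0.0013 0.1059] deck front [[ 0.1112 -0.0361  0.0829]
 [ 0.1117  0.0371  0.0829]] tab protrusion mm 31.6
deck mid y [-0.0465  0.0471]
tape changed px 90
torch changed px 0
carton changed px 0
lens changed px 0
turq changed px 0
lowtrays changed px 275
```

```bash
python3 - <<'E'
import cv2,numpy as np
for n in ("a","q"):
    i=cv2.imread(f"pics/{n}_scene.png"); h=cv2.cvtColor(i,cv2.COLOR_BGR2HSV)[175:215,262:295]
    m=(abs(h[...,0].astype(int)-29)<6)&(h[...,1]>150); y,x=np.nonzero(m); print(n,len(x),x.mean()+262,y.mean()+175, "pile lowest/left", [ (lambda M:(np.nonzero(M)[0].max()+200,np.nonzero(M)[1].min()+265))(i[200:250,265:335].min(2)>130)])
E
python3 -c "
from plant import workorder
print(workorder.close_job())"
```

```text
a 207 276.0869565217391 196.0 pile lowest/left [(np.int64(241), np.int64(274))]
q 211 276.07109004739334 195.8957345971564 pile lowest/left [(np.int64(241), np.int64(273))]
the job is handed in; nothing more can be done
None
```

The top tray is in the rack, tab outwards and against the back stop, and I handed the job in at about 18.6 s of the 61 s.

I gripped the tray by its sides, lifted it off the pile, and set it down with its nose about 12 mm in front of the rack mouth. I let go there, took it again by the tab and slid it in.

What the last checks showed:
- **Fully home:** the final 1 mm step moved the tray only 0.1 mm and the force rose to 10 N. The tab sticks out 31.6 mm from the deck edge, against 31 mm expected if flush.
- **Rock sample:** it was still in the tray when the nose entered the rack. The deck hides it after that, so I could not see it at the end.
- **Other two trays:** the lower pile edges are in the same place to within 1 pixel.
- **Bystanders:** the torch, lens and turquoise tray are unchanged in the scene picture. The visible end of the carton is unchanged. The tape's image window changed, but only because the pile overlaps it; its centre is the same to 0.1 pixel.

One early measurement disagreed: the first wrist picture put the pile about 5 mm off the scene picture, because the arm was still settling. I measured again before gripping.

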